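Contact check of a round sample in the probe fixture

ROBOT

A 6-joint arm with a two-finger parallel gripper is mounted at the origin on the work surface. World frame = base frame: x ahead of the robot, y to its left, z up, the work surface at z = 0. Lengths are in mm, angles in rad, forces in N, time in s.
With the tool pointing down it reaches from about 275 to 750 mm from the base axis. Payload 10.2 kg.
Tool frame: the origin (TCP) lies at the very end of the fingers, on their centre line; the grasp point (between the pads) lies 19 mm behind it; z points along the fingers, y is the line along which they close (so a half turn about z gives the same grasp; the last joint's range is limited). The gripper opens to 85 mm and grips with 20 to 120 N. Pads are 22 mm wide; open, the fingers measure 114 mm over their backs; the gripper's body (76 mm by 85 mm) begins 54 mm behind the grasp point. The pads swing forward as they close: fully open they stand 13 mm farther back than shut.
Start: joints at [-1.364, 0.313, 1.498, -0, 1.331, -0.223], TCP at [218.75, -477.263, 231.294] pointing down, gripper open.
Joint ranges: [-2.94, 2.94], [-0.97, 2.17], [0.19, 2.56], [-1.23, 4.37], [0.02, 3.11], [-2.88, 2.88]. Speed limits (rad/s): [2.39, 2.39, 3.01, 3.14, 3.14, 3.14].

INTERFACE

Orientations are given as a unit quaternion [w, x, y, z].
In Python, from rig import ctrl gives the robot as it stands.
- The arm moves only by the shell command python3 -m inch 'ROWS' [OPENING] [FORCE]. ROWS is text: rows parted by semicolons, each of 6 numbers parted by spaces: the shift along the tool's x, y, z in mm, then the turn, a rotation vector about the tool's x, y, z in units of 6 degrees (1.0 is 6 degrees). A call has exactly 10 rows; each row shifts and turns the commanded pose from where the row before left it, along the tool's axes as they then stand; what a row does not reach is not made up. A row lasts 1/12 s, in which the tool goes at most 41.7 mm and 7.16 degrees, less where a joint would pass 70% of its speed; a pose out of reach is approached as far as the arm can. A call with a gripper value outside its range is refused whole. OPENING is the opening, from 0 (shut) to 1 (fully open), set as the call begins (- or left out, the last holds). The fingers move at their own pace and stop on an object; FORCE is the grip in N (left out, the last holds). Time passes only in rows, so rows that do not move let the fingers close, or fill a call up. It gives the time, the measured TCP pose, the force, the opening and the grip force at its end, in the units of the state.
- ctrl.sense(): the state, without advancing time (a new reading comes with each control period).
- ctrl.capture(name): name is "scene" or "top" or "wrist"; returns a dict with "image" (384x512x3 uint8, red, green, blue), "intrinsics" (3x3 intrinsics, pixels), "rvec" (rotation vector, rad) and "tvec" (3), from world to camera coordinates, as OpenCV has them. Camera axes: x right, y down, z forward; pixel columns grow to the right and rows downward; lengths in mm; the calibration is good to about 2 mm. A picture is of the moment at which its call begins. There is no depth.
- ctrl.finish_job(): hands the job in; it is judged then, once.
The state is a dict: "time_s": time; "joints": joint angles; "dq": joint speeds; "tau": joint torques, N m; "eef_pos": TCP position; "ee_rot": TCP orientation; "force": force on the tool from outside, world axes, zero at the start; "wrist_torque": the same for the moment, N m; "grip_width": opening from 0.0 (shut) to 1.0 (fully open); "grip_force": force on a finger pad.
Only numpy, scipy, OpenCV 4.12 (cv2) and the standard library are available. Lean on these libraries where they do the work, as an engineer would, in place of code of your own. Each camera call takes 0.05 s, during which the arm holds its last target. There are 200 camera calls.

TASK

Slide the sample carrier with the round white sample, sample end first, into the channel of the probe fixture until it is fully home against the end stop. Then press the spring plunger's head all the way down to its stop, so that the pin contacts the sample, keep it down for about two seconds, and let it come back up, with the carrier still home. Leave the carrier with the narrow bar sample and the other things on the table where they are.

Things in the scene. Friction and masses are not known exactly. Their poses are not given: they have to be found in the camera images.
- fixture: Probe fixture screwed to the table; origin on the table straight below the plunger's axis, +x from its open mouth into its channel, z up. Two guide rails 16 mm high form a channel 56 mm wide about y = 0, from x = -35 mm to an end stop. The channel's floor is the table.
- mouth (a point): Middle of the channel's open mouth, on the table, 79 mm in front (-x) of the plunger's axis: from x = -35 mm out to here the rails splay outward, to 90 mm inside width.
- end_stop (a point): Middle of the inner face of the end stop block (22 mm high), 11 mm above the table, at x = +20 mm in the fixture.
- bridge (a point): Centre of the black crossbar that spans the channel over the end part: 34 (x) x 118 (y) x 16 mm, underside 104 mm above the table, on posts at y = +-45 to 59 mm (feet to 75 mm). It carries an upright aluminium sleeve, 28 mm across, from 86 to 156 mm above the table, with a 40 mm collar on the crossbar; the plunger slides in it.
- probe_spot (a point): Point on the plunger's axis 16 mm above the table, with the fixture's axes: where the centre of the sample's top must lie.
- plunger_head (a point): Centre of the top face of the plunger's dark steel head, a disc 36 mm across and 10 mm thick, 180 mm above the table at rest; it moves down with the plunger.
- plunger (a joint): Plunger travel in m: 0 at rest (up), 0.014 pressed down to its stop (head against the sleeve). Spring: about 2 N to start, 6 N more over the travel; returns by itself when let go.
- probe_pin: Spring-loaded brass pin, 6 mm across, at the foot of the plunger; its tip is 27 mm above the table at rest and with a sample beneath it touches after 11 mm of plunger travel, adding up to 2 N. Origin as the fixture's, moving with the pin.
- round_carrier: Loose black sample carrier with the round white sample: slab 150 (x) x 50 (y) x 12 mm, 0.1 to 0.23 kg, origin at the centre of its underside. The disc (36 mm across, 4 mm thick) lies at x = +55 mm; at the other end (x = -55 mm) stands the grip tab. Home, its +x end is flat on the end stop, the disc under the plunger, the tab outside, 110 mm in front of the plunger's axis.
- sample (a point): Centre of the top of the round white sample, 55 mm along the carrier's +x, 16 mm above its underside.
- grip_tab (a point): Point to grip on the black upright tab of the round-sample carrier, 42 mm above its underside. The tab is 30 mm long (carrier x), 14 mm thick (y) and rises from the slab to 54 mm above the underside.
- bar_carrier: The other loose carrier, the same slab and tab, but with a narrow white bar sample (36 x 11 mm) instead of the disc; origin at the centre of its underside.
- spool: Bystander: copper wire spool, 60 mm across, 40 mm high.
- jar: Bystander: closed jar, 52 mm across, 75 mm high.
- screwdriver: Bystander: screwdriver lying on the table.
- mug: Bystander: white mug, 80 mm across, 90 mm high.
- weight: Bystander: steel weight with a knob, 36 mm across, 42 mm high.
- carton: Bystander: cardboard carton 90 x 60 x 45 mm.
- wrench: Bystander: wrench lying on the table.
Things that resemble listed ones, but are neither listed nor needed, are in the scene too. Leave any green or pink look-alike of the round_carrier alone.

How it is judged (in metres and radians):
On the way, in this order (a step that is already met when the one before it is completed fails the run):
1. the round-sample carrier is home in the fixture, its sample under the plunger (x of sample in the frame of probe_spot between -0.004 and 0.004 m and y of sample in the frame of probe_spot between -0.006 and 0.006 m and z of sample in the frame of probe_spot between -0.003 and 0.003 m and angle between round_carrier's own z axis and vertical below 0.05 rad), for 0.2 s.
2. the plunger is held down at its stop for a second, its pin on the sample, the carrier home (all of step 1 and value of joint plunger above 0.0125 m and contact force between probe_pin and round_carrier above 0.3 N), for 1 s.
At the end, for the whole second after the job is handed in: The plunger is up again (within 2 mm), and the round-sample carrier lies flat (within 0.05 rad) and at rest in the channel with the sample's centre within 4 mm of the plunger's axis along the channel, 6 mm across it and 3 mm in height (all of step 1 and value of joint plunger below 0.002 m and linear speed of round_carrier below 0.01 m/s); the robot touches nothing.
It fails at once if the bar-sample carrier is shifted by more than 25 mm (distance of bar_carrier from where it was at the start of the episode above 0.025 m).
It fails at once if a bystander is shifted by more than 25 mm (distance of any of spool, jar, screwdriver, mug, weight, carton, wrench from where it was at the start of the episode above 0.025 m).
It also fails if it takes over 51 s, if anything falls off the work surface, if the arm or the gripper's body presses on something with over 40 N, if the wrist force passes 120 N, or if a joint passes its speed limit or range.

## Working session

There is one attempt and no reset: what is moved stays moved. The work goes in short steps, Python scripts to look and compute and a shell command to move; the robot and the scene stay as the last step left them, time stands still between calls to the robot, and variables do not carry over. Pictures are saved under pics/ and viewed, at most 10 in all, crops included, and the job is handed in when it is done.

```bash
ls; mkdir -p pics
python3 - <<'E'
from rig import ctrl
import cv2,json
s=ctrl.sense();print({k:s[k] for k in('time_s','eef_pos','ee_rot','grip_width')})
for n in('scene','top'):
    c=ctrl.capture(n);cv2.imwrite(f'pics/{n}0.png',c['image'][:,:,::-1]);print(n,c['intrinsics'],c['rvec'],c['tvec'])
E
```

```text
pics
{'time_s': 0.0, 'eef_pos': array([ 218.68780072, -476.98558482,  230.72338066]), 'ee_rot': array([-6.72843643e-04,  9.77003194e-01,  2.13223605e-01,  1.91306300e-05]), 'grip_width': 0.9993439251433207}
scene [[476.75749365   0.         257.79220107]
 [  0.         476.75749365 185.76529056]
 [  0.           0.           1.        ]] [ 1.02565378  2.3033736  -1.15448183] [ 318.85848016 -130.49265044 2088.88882216]
top [[419.82032063   0.         255.84431567]
 [  0.         419.82032063 192.06373217]
 [  0.           0.           1.        ]] [ 2.16506012 -2.17002304  0.10446615] [  32.29038165  512.96789291 1488.75213258]
```

View pics/scene0.png

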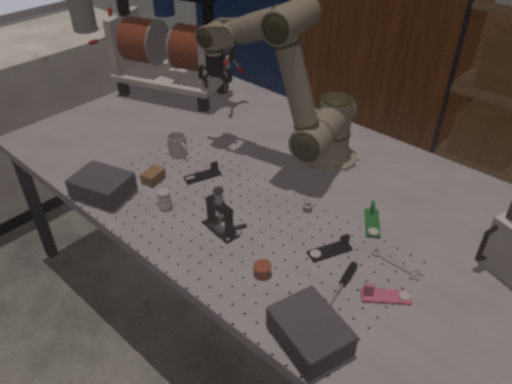

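View pics/top0.png

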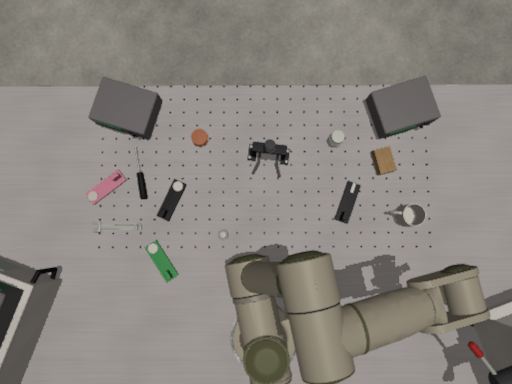

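The top view shows the round carrier near (172,200), its disc at (178,186), and the fixture at (269,150) with its mouth towards the robot. The bar carrier is at (347,202).

```bash
cat > h.py <<'E'
import numpy as np,cv2
from rig import ctrl
def cast(c,px,z):
    R=cv2.Rodrigues(np.array(c['rvec'],float))[0];t=np.array(c['tvec'],float).ravel()
    p=np.atleast_2d(np.array(px,float));d=np.c_[p,np.ones(len(p))]@np.linalg.inv(c['intrinsics']).T@R
    o=-R.T@t;return o+d*((z-o[2])/d[:,2])[:,None]
def proj(c,P):
    return cv2.projectPoints(np.array(P,float).reshape(-1,1,3),np.array(c['rvec'],float),np.array(c['tvec'],float),c['intrinsics'],None)[0].reshape(-1,2)
def blobs(m,amin=20):
    n,l,s,cc=cv2.connectedComponentsWithStats(m.astype(np.uint8))
    return [(cc[i].round(2),s[i].tolist(),l==i) for i in range(1,n) if s[i,4]>=amin]
E
python3 - <<'E'
from h import *
c=ctrl.capture('top');im=c['image']
cv2.imwrite('pics/crop.png',cv2.resize(im[120:245,145:305,::-1],None,fx=4.8,fy=4.8,interpolation=cv2.INTER_CUBIC))
v=im.max(2)
for cc,s,m in blobs(v<70,40):
    if s[1]<245 and 120<cc[1] and 140<cc[0]<380: 
        r=cv2.minAreaRect(np.argwhere(m)[:,::-1].astype(np.float32));print(cc,s,r,cast(c,[cc],12).round(1))
    
g=im.astype(int)
for cc,s,m in blobs((v>150)&(g.max(2)-g.min(2)<60),15):
    if 150<cc[0]<310 and 120<cc[1]<245: print('w',cc,s,cast(c,[cc],16).round(1))
E
```

```text
[142.91 121.9 ] [96, 94, 66, 45, 446] ((134.46981811523438, 124.50566101074219), (36.651161193847656, 68.66877746582031), 65.34410095214844) [[777.1 449.5  12. ]]
[268.79 150.51] [248, 140, 41, 25, 523] ((268.7642517089844, 150.8199005126953), (39.67926788330078, 22.020639419555664), 6.911227226257324) [[667.9 -16.7  12. ]]
[375.16 162.13] [371, 151, 9, 23, 63] ((375.1480712890625, 162.10348510742188), (23.081205368041992, 2.595930337905884), 73.61045837402344) [[ 623.6 -406.1   12. ]]
[141.64 185.47] [137, 172, 10, 27, 177] ((141.6216278076172, 185.229736328125), (26.63263702392578, 6.740358352661133), 80.53767395019531) [[539.7 448.2  12. ]]
[346.7 203.2] [335, 181, 25, 42, 487] ((347.3698425292969, 202.01368713378906), (14.044938087463379, 40.028076171875), 20.556045532226562) [[ 473.  -298.4   12. ]]
[169.86 203.29] [157, 183, 29, 38, 417] ((171.3023223876953, 199.73155212402344), (12.865219116210938, 40.282257080078125), 25.559965133666992) [[474.2 343.8  12. ]]
w [232.86 211.48] [0, 85, 512, 299, 97191] [[443.7 114.4  16. ]]
w [177.3  185.79] [173, 182, 9, 9, 67] [[537.7 317.1  16. ]]
w [222.53 234.37] [220, 232, 6, 6, 30] [[361.4 151.3  16. ]]
```

View pics/crop.png

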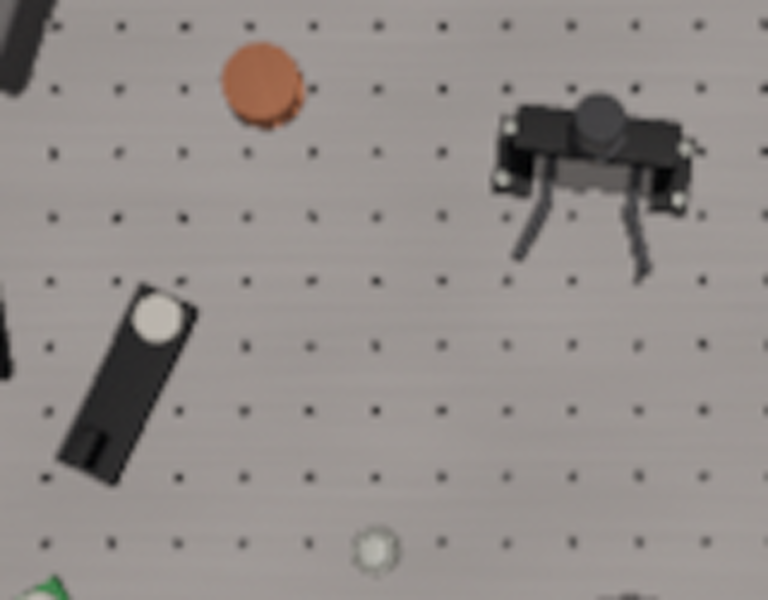

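The crop shows the carrier clearly: disc at (158,318) in the crop, far corners (142,283) and (198,310), near corners (58,458) and (118,486). The plunger head is at (600,118) and the rail tips are at (517,258) and (642,275).

Run:
```python
from h import *
c=ctrl.capture('top');im=c['image']
q=lambda l:[((x+.5)/4.8-.5+145,(y+.5)/4.8-.5+120) for x,y in l]
P=cast(c,q([(142,283),(198,310),(118,486),(58,458)]),12);print(P.round(1))
f=P[:2].mean(0);b=P[2:].mean(0);d=f-b;yaw=np.arctan2(d[1],d[0]);print('len',np.hypot(*d[:2]),'yaw',np.degrees(yaw),'ctr',(f+b)/2)
disc=cast(c,[(177.3,185.79)],16)[0];u=np.array([np.cos(yaw),np.sin(yaw),0])
print('disc',disc,'tab from disc',disc-110*u,'from ctr',(f+b)/2-55*u)
print('head',cast(c,q([(600,118)]),180))
r=cast(c,q([(517,258),(642,275)]),16);print('rails',r,r.mean(0))
bo=cast(c,q([(510,127),(503,178),(678,200),(685,148)]),8);print('bolts',bo)
d=bo[:2].mean(0)-bo[2:].mean(0);print('fix yaw bolts',np.degrees(np.arctan2(-d[0],d[1])),np.hypot(*d[:2]),bo.mean(0))
br=cast(c,q([(519,104),(681,123),(513,150),(677,166)]),120);print('br',br)
print('camtop',-cv2.Rodrigues(np.array(c['rvec']))[0].T@np.ravel(c['tvec']))
```

```text
[[564.8 329.7  12. ]
 [544.  286.7  12. ]
 [410.5 345.1  12. ]
 [431.7 390.8  12. ]]
len 146.10150114680528 yaw -24.154771037689102 ctr [487.75772429 338.05371154  12.        ]
disc [537.72409779 317.05129308  16.        ] tab from disc [437.35532127 362.0636103   16.        ] from ctr [437.57333603 360.55987015  12.        ]
head [[655.0082397  -14.96951883 180.        ]]
rails [[582.68730706  43.90387854  16.        ]
 [569.39692544 -50.98607727  16.        ]] [576.04211625  -3.54109936  16.        ]
bolts [[685.6087492   49.26758596   8.        ]
 [645.8570171   54.67262816   8.        ]
 [628.3811536  -79.38696231   8.        ]
 [668.80728226 -85.13559417   8.        ]]
fix yaw bolts -7.276157300367628 135.3210946030186 [657.16355054 -15.14558559   8.        ]
br [[678.3983463   41.01164011 120.        ]
 [664.26521591 -74.40830863 120.        ]
 [645.09149553  45.32660863 120.        ]
 [633.1947087  -71.27314464 120.        ]]
camtop [ 360.60213797   24.49240831 1532.94744209]
```

Sizes check out: slab length 146, mouth to axis about 80, fixture yaw about -7.7°. The tab is at about (437,361) with carrier yaw -24°. I'll move above the tab.

```bash
python3 -m inch '18 -22 0 0 0 0;18 -22 0 0 0 0;18 -22 0 0 0 0;18 -22 0 0 0 0;18 -22 0 0 0 0;18 -22 0 0 0 0;18 -22 0 0 0 0;18 -22 0 0 0 0;18 -22 0 0 0 0;18 -22 0 0 0 0' 1
python3 -m inch '18 -22 0 0 0 0;18 -22 0 0 0 0;18 -22 0 0 0 0;18 -22 0 0 0 0;18 -22 0 0 0 0;18 -22 0 0 0 0;18 -22 0 0 0 0;18 -22 0 0 0 0;18 -22 0 0 0 0;18 -22 0 0 0 0'
python3 -m inch '18 -22 0 0 0 0;18 -22 0 0 0 0;18 -22 0 0 0 0;18 -22 0 0 0 0;18 -22 0 0 0 0;18 -22 0 0 0 0;18 -22 0 0 0 0;18 -22 0 0 0 0;18 -22 0 0 0 0;0 0 0 0 0 0'
python3 -c "
from h import *
s=ctrl.sense();print(s['joints'],s['eef_pos'],s['ee_rot'])"
```

```text
time_s: 1.03
eef_pos: [290.7, -200.9, 231.3]
ee_rot: [0.0, 0.977, 0.213, 0.0]
force: [0.7, -0.6, 0.6]
grip_width: 0.999
grip_force: 0.0
time_s: 1.87
eef_pos: [362.7, 74.3, 231.3]
ee_rot: [0.0, 0.977, 0.213, 0.0]
force: [-0.1, 0.3, 0.3]
grip_width: 0.999
grip_force: 0.0
time_s: 2.7
eef_pos: [427.6, 323.6, 230.6]
ee_rot: [-0.0, 0.977, 0.215, -0.0]
force: [0.5, 0.2, -0.3]
grip_width: 1.003
grip_force: 0.0
[4.28676195e-01 3.38134042e-01 1.46490242e+00 9.33461048e-04
 1.33855449e+00 1.56671582e+00] [427.64613488 323.56781034 230.60670361] [-4.44182793e-04  9.76704356e-01  2.14588899e-01 -9.48694499e-05]
```

```bash
python3 -m inch '0 0 0 0 0 1.02;0 0 0 0 0 1.02;0 0 0 0 0 1.02;0 0 0 0 0 1.02;0 0 0 0 0 1.02;0 0 0 0 0 1.02;0 0 0 0 0 1.02;0 0 0 0 0 1.02;-3.2 -19 20 0 0 0;-3.2 -19 20 0 0 0'
python3 -m inch '0 0 20 0 0 0;0 0 20 0 0 0;0 0 10 0 0 0;0 0 0 0 0 0;0 0 0 0 0 0;0 0 0 0 0 0;0 0 0 0 0 0;0 0 0 0 0 0;0 0 0 0 0 0;0 0 0 0 0 0'
python3 - <<'E'
from h import *
s=ctrl.sense();print(s['joints'],s['eef_pos'],s['ee_rot'])
c=ctrl.capture('wrist');cv2.imwrite('pics/w1.png',c['image'][:,:,::-1])
print(proj(c,[s['eef_pos'],[437.4,361.3,54],[437.4,361.3,12],[537.7,317,16]]))
E
```

```text
time_s: 3.53
eef_pos: [437.9, 357.5, 191.8]
ee_rot: [-0.001, 0.977, -0.212, 0.001]
force: [1.4, -0.8, -0.1]
grip_width: 1.002
grip_force: 0.0
time_s: 4.37
eef_pos: [437.4, 357.5, 141.7]
ee_rot: [-0.0, 0.978, -0.211, 0.0]
force: [-0.5, -0.7, -0.2]
grip_width: 0.998
grip_force: 0.0
[ 4.77939440e-01  4.81229662e-01  1.49713893e+00 -2.12432521e-05
  1.16257538e+00  2.47345430e+00] [437.36516431 357.52383363 141.68556546] [-1.99011586e-04  9.77537218e-01 -2.10762622e-01  2.56293290e-04]
[[254.70039632 238.89210616]
 [251.22301074 195.72629517]
 [251.90887386 183.52959914]
 [250.4317624   66.66421242]]
```

View pics/w1.png

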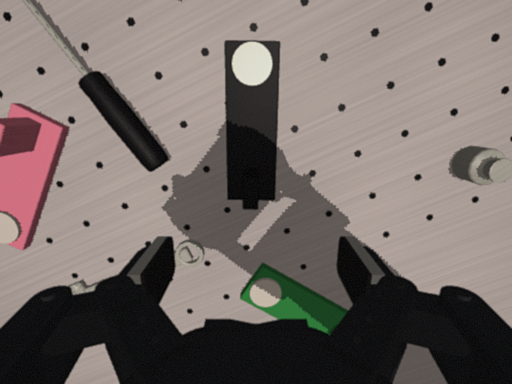

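The wrist view shows the slab upright in the image, disc at (252,64) and tab at (250,205). Both are within about 2 px of what I predicted. I'll go down, grip and lift slightly.

```bash
python3 -m inch '-1.3 -3.3 15 0 0 0;0 0 15 0 0 0;0 0 15 0 0 0;0 0 15 0 0 0;0 0 15 0 0 0;0 0 15 0 0 0;0 0 15 0 0 0;0 0 10 0 0 0;0 0 3.5 0 0 0;0 0 0 0 0 0'
python3 -m inch '0 0 0 0 0 0;0 0 0 0 0 0;0 0 0 0 0 0;0 0 0 0 0 0;0 0 0 0 0 0;0 0 0 0 0 0;0 0 0 0 0 0;0 0 0 0 0 0;0 0 0 0 0 0;0 0 0 0 0 0' 0 60
python3 -m inch '0 0 0 0 0 0;0 0 0 0 0 0;0 0 0 0 0 0;0 0 0 0 0 0;0 0 -2 0 0 0;0 0 -2 0 0 0;0 0 -2 0 0 0;0 0 0 0 0 0;0 0 0 0 0 0;0 0 0 0 0 0'
```

```text
time_s: 5.25
eef_pos: [437.2, 360.9, 22.3]
ee_rot: [0.0, 0.978, -0.211, -0.0]
force: [-0.4, 0.0, -0.1]
grip_width: 0.997
grip_force: 0.0
time_s: 6.08
eef_pos: [437.6, 361.2, 23.2]
ee_rot: [-0.0, 0.978, -0.211, 0.0]
force: [-0.8, -0.1, 5.4]
grip_width: 0.155
grip_force: 59.6
time_s: 6.92
eef_pos: [437.3, 361.0, 28.6]
ee_rot: [0.0, 0.978, -0.211, -0.0]
force: [-0.1, 0.2, -2.6]
grip_width: 0.156
grip_force: 58.7
```

```bash
python3 -m inch '4 10 0 0 0 0;8 18 0 0 0 0;9 20 0 0 0 0;9 20 0 0 0 0;9 20 0 0 0 0;9 20 0 0 0 0;9 20 0 0 0 0;9 20 0 0 0 0;9 20 0 0 0 0;9 20 0 0 0 0'
python3 -m inch '9 20 0 0 0 0;9 20 0 0 0 0;9 20 0 0 0 0;9 20 0 0 0 0;9 20 0 0 0 0;9 20 0 0 0 0;0 9 0 0 0 0;0 0 0 0 0 -0.5;0 0 0 0 0 -0.5;0 0 0 0 0 -0.5'
python3 -m inch '0 0 0 0 0 -0.5;0 0 0 0 0 -0.5;0 0 0 0 0 -0.3;0 0 0 0 0 0;0 0 0 0 0 0;0 0 0 0 0 0;0 0 0 0 0 0;0 0 0 0 0 0;0 0 0 0 0 0;0 0 0 0 0 0'
python3 - <<'E'
from h import *
s=ctrl.sense();q=s['ee_rot'];print(s['eef_pos'],np.degrees(2*np.arctan2(q[2],q[1])))
c=ctrl.capture('wrist');cv2.imwrite('pics/w2.png',c['image'][:,:,::-1])
E
```

```text
time_s: 7.75
eef_pos: [436.0, 153.5, 28.8]
ee_rot: [0.0, 0.978, -0.211, -0.0]
force: [1.0, -0.4, -2.1]
grip_width: 0.155
grip_force: 58.7
time_s: 8.58
eef_pos: [431.8, 15.2, 28.7]
ee_rot: [-0.0, 0.991, -0.132, -0.0]
force: [-0.1, 0.3, -1.3]
grip_width: 0.152
grip_force: 58.7
time_s: 9.42
eef_pos: [432.5, 15.3, 28.8]
ee_rot: [0.0, 0.998, -0.066, -0.0]
force: [0.5, 0.6, -1.3]
grip_width: 0.154
grip_force: 58.7
[432.51023902  15.33014613  28.78526462] -7.543202354399149
```

View pics/w2.png

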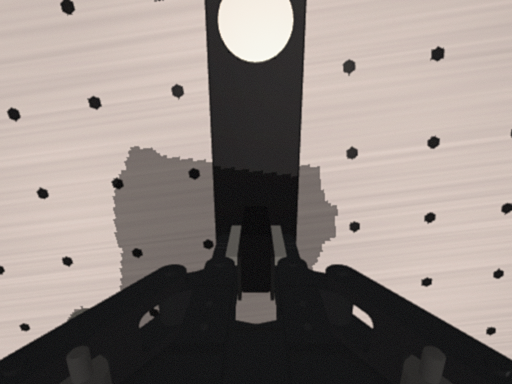

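The wrist view shows the carrier held straight, with the disc at (256,20); the fixture is out of frame. I'll check alignment from the top camera.

Run:
```python
from h import *
c=ctrl.capture('top');im=c['image']
cv2.imwrite('pics/t2.png',cv2.resize(im[130:230,215:315,::-1],None,fx=6,fy=6,interpolation=cv2.INTER_CUBIC))
g=im.astype(int)
for cc,s,m in blobs((g.min(2)>175),15):
    if 215<cc[0]<315 and 130<cc[1]<225: print('w',cc,s,cast(c,[cc],21.8).round(1))
```

```text
w [263.76 184.24] [260, 181, 8, 8, 50] [[541.9   2.4  21.8]]
```

View pics/t2.png

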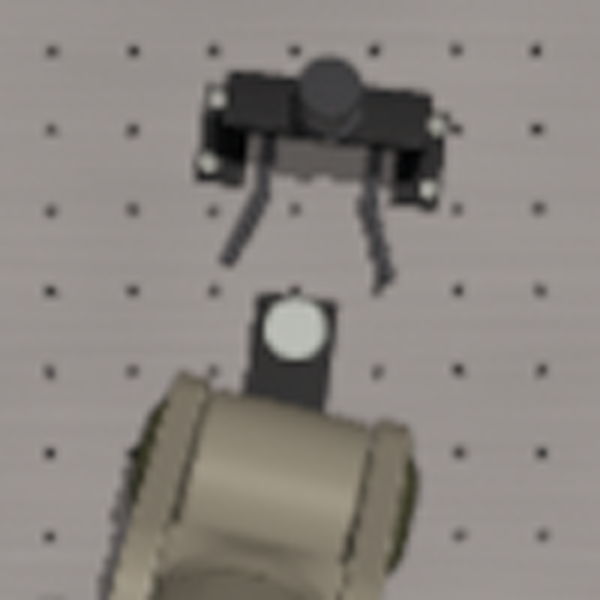

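The disc is about 30 mm in front of the mouth and about 1 mm left of the channel line, with yaw matching. I'll lower it and slide in part way.

```bash
python3 -m inch '0 1.2 2 0 0 0.04;0 0 2 0 0 0;0 0 1.3 0 0 0;0 0 0 0 0 0;5 0 0 0 0 0;5 0 0 0 0 0;5 0 0 0 0 0;5 0 0 0 0 0;5 0 0 0 0 0;0 0 0 0 0 0'
python3 -m inch '5 0 0 0 0 0;5 0 0 0 0 0;5 0 0 0 0 0;5 0 0 0 0 0;5 0 0 0 0 0;5 0 0 0 0 0;5 0 0 0 0 0;0 0 0 0 0 0;0 0 0 0 0 0;0 0 0 0 0 0'
python3 - <<'E'
from h import *
s=ctrl.sense();print(s['eef_pos'],s['force'],s['wrist_torque'])
c=ctrl.capture('top');im=c['image']
cv2.imwrite('pics/t3.png',cv2.resize(im[130:230,215:315,::-1],None,fx=6,fy=6,interpolation=cv2.INTER_CUBIC))
E
```

```text
time_s: 10.35
eef_pos: [458.2, 10.5, 23.5]
ee_rot: [0.0, 0.998, -0.068, 0.0]
force: [0.3, 0.4, -2.4]
grip_width: 0.156
grip_force: 58.8
time_s: 11.18
eef_pos: [491.6, 6.1, 23.4]
ee_rot: [-0.0, 0.998, -0.068, -0.0]
force: [-0.4, -0.5, -1.5]
grip_width: 0.155
grip_force: 58.8
[491.64230003   6.06051292  23.42565637] [-0.39887979 -0.54388317 -1.51511385] [-0.0162515   0.06482554 -0.00967876]
```

View pics/t3.png

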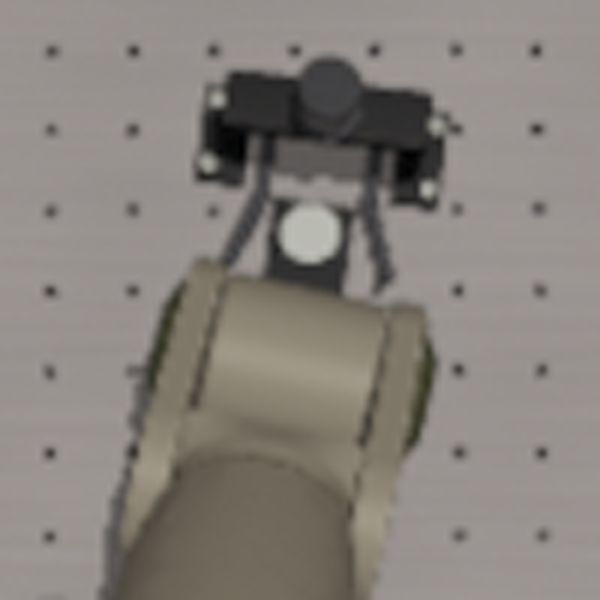

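The front edge is just short of the parallel section, at (273,203) to (350,208), and about 1 mm left of centre. I'll correct that and continue.

```bash
python3 -m inch '2 0.6 0 0 0 0;2 0.4 0 0 0 0;3 0 0 0 0 0;3 0 0 0 0 0;3 0 0 0 0 0;3 0 0 0 0 0;3 0 0 0 0 0;3 0 0 0 0 0;0 0 0 0 0 0;0 0 0 0 0 0'
python3 -m inch '3 0 0 0 0 0;3 0 0 0 0 0;3 0 0 0 0 0;3 0 0 0 0 0;3 0 0 0 0 0;3 0 0 0 0 0;3 0 0 0 0 0;0 0 0 0 0 0;0 0 0 0 0 0;0 0 0 0 0 0'
python3 -c "
from h import *
s=ctrl.sense();print(s['eef_pos'],s['force'],s['wrist_torque'])"
```

```text
time_s: 12.07
eef_pos: [513.5, 2.1, 23.4]
ee_rot: [-0.0, 0.998, -0.068, -0.0]
force: [0.5, 0.2, -2.0]
grip_width: 0.154
grip_force: 58.8
time_s: 12.9
eef_pos: [534.2, -0.7, 23.4]
ee_rot: [-0.0, 0.998, -0.068, -0.0]
force: [-0.7, -0.2, -2.3]
grip_width: 0.152
grip_force: 58.8
[534.19918664  -0.74912696  23.44941089] [-0.68874305 -0.20903431 -2.25243619] [-0.01157354  0.09842302  0.03255812]
```

```bash
python3 -m inch '2 0 0.2 0 0 0;2 0 0 0 0 0;2 0 0 0 0 0;1 0 0 0 0 0;1 0 0 0 0 0;1 0 0 0 0 0;0.5 0 0 0 0 0;0.5 0 0 0 0 0;0 0 0 0 0 0;0 0 0 0 0 0'
python3 -m inch '0.5 0 0 0 0 0;0.5 0 0 0 0 0;0.5 0 0 0 0 0;0.5 0 0 0 0 0;0 0 0 0 0 0;0 0 0 0 0 0;0 0 0 0 0 0;0 0 0 0 0 0;0 0 0 0 0 0;0 0 0 0 0 0'
```

```text
time_s: 13.73
eef_pos: [544.3, -2.1, 23.3]
ee_rot: [0.0, 0.998, -0.068, 0.0]
force: [0.1, -0.2, -1.3]
grip_width: 0.153
grip_force: 58.8
time_s: 14.57
eef_pos: [546.2, -2.4, 23.3]
ee_rot: [0.0, 0.998, -0.068, 0.0]
force: [-0.4, -0.4, -1.9]
grip_width: 0.155
grip_force: 58.9
```

```bash
python3 -m inch '0.5 0 0 0 0 0;0.5 0 0 0 0 0;0.5 0 0 0 0 0;0.5 0 0 0 0 0;0 0 0 0 0 0;0 0 0 0 0 0;0 0 0 0 0 0;0 0 0 0 0 0;0 0 0 0 0 0;0 0 0 0 0 0'
python3 -m inch '0.5 0 0 0 0 0;0.5 0 0 0 0 0;0.5 0 0 0 0 0;0.5 0 0 0 0 0;0 0 0 0 0 0;0 0 0 0 0 0;0 0 0 0 0 0;0 0 0 0 0 0;0 0 0 0 0 0;0 0 0 0 0 0'
```

```text
time_s: 15.4
eef_pos: [546.2, -2.4, 23.2]
ee_rot: [-0.0, 0.998, -0.068, -0.003]
force: [-12.7, 0.2, 7.4]
grip_width: 0.156
grip_force: 60.3
time_s: 16.23
eef_pos: [546.2, -2.4, 23.2]
ee_rot: [-0.0, 0.998, -0.067, -0.005]
force: [-24.4, 1.0, 16.1]
grip_width: 0.153
grip_force: 61.6
```

The carrier is against the stop at TCP x 546.2, where I expected 546.5, and the force builds without motion. I'll relax, release and rise.

```bash
python3 -m inch '-1 0 0 0 0 0;-1 0 0 0 0 0;-1 0 0 0 0 0;-0.5 0 0 0 0 0;0 0 0 0 0 0;0 0 0 0 0 0;0 0 0 0 0 0;0 0 0 0 0 0;0 0 0 0 0 0;0 0 0 0 0 0'
python3 -m inch '0 0 0 0 0 0;0 0 0 0 0 0;0 0 0 0 0 0;0 0 0 0 0 0;0 0 0 0 0 0;0 0 0 0 0 0;0 0 0 0 0 0;0 0 0 0 0 0;0 0 0 0 0 0;0 0 0 0 0 0' 1
python3 -m inch '0 0 -8 0 0 0;0 0 -20 0 0 0;0 0 -20 0 0 0;0 0 -20 0 0 0;0 0 -20 0 0 0;0 0 -20 0 0 0;0 0 -20 0 0 0;0 0 -20 0 0 0;0 0 -20 0 0 0;0 0 -20 0 0 0'
python3 - <<'E'
from h import *
s=ctrl.sense();print(s['eef_pos'],s['force'])
c=ctrl.capture('wrist');im=c['image'];cv2.imwrite('pics/w3.png',im[:,:,::-1])
print(proj(c,[[655.2,-16.2,180],[655.2,-16.2,166],[546.2,-2.4,54]]))
E
```

```text
time_s: 17.07
eef_pos: [546.2, -2.4, 23.2]
ee_rot: [-0.0, 0.998, -0.068, -0.001]
force: [-5.2, -0.4, 2.1]
grip_width: 0.151
grip_force: 59.3
time_s: 17.9
eef_pos: [546.7, -2.5, 23.3]
ee_rot: [-0.0, 0.998, -0.068, 0.0]
force: [0.1, 0.1, -0.1]
grip_width: 1.004
grip_force: 0.0
time_s: 18.73
eef_pos: [546.5, -2.4, 213.0]
ee_rot: [0.0, 0.998, -0.068, 0.0]
force: [0.2, 0.1, -0.4]
grip_width: 1.003
grip_force: 0.0
[546.46765371  -2.3964128  213.01372236] [ 0.16238803  0.05619396 -0.36756995]
[[253.47917957  39.15359177]
 [253.6632623   44.74380926]
 [255.46144266 175.8027326 ]]
```

View pics/w3.png

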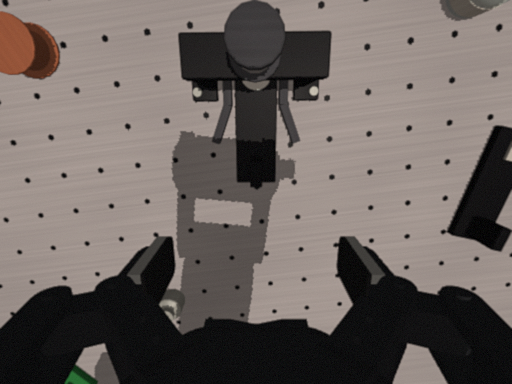

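The head is at (254,35) in the wrist view, within 3 mm of my prediction. The carrier lies straight between the rails. Next I'll shut the gripper, move over the head and approach.

```bash
python3 -m inch '11 0 0 0 0 0;11 0 0 0 0 0;11 0 0 0 0 0;11 0 0 0 0 0;11 0 0 0 0 0;11 0 0 0 0 0;11 0 0 0 0 0;11 0 0 0 0 0;11 0 0 0 0 0;11 -1 0 0 0 0' 0
python3 -m inch '0 0 0 0 0 0;0 0 5 0 0 0;0 0 5 0 0 0;0 0 5 0 0 0;0 0 5 0 0 0;0 0 4 0 0 0;0 0 4 0 0 0;0 0 0 0 0 0;0 0 0 0 0 0;0 0 0 0 0 0'
python3 -m inch '0 0 2 0 0 0;0 0 2 0 0 0;0 0 2 0 0 0;0 0 2 0 0 0;0 0 2 0 0 0;0 0 2 0 0 0;0 0 0 0 0 0;0 0 0 0 0 0;0 0 0 0 0 0;0 0 0 0 0 0'
```

```text
time_s: 19.62
eef_pos: [656.2, -16.5, 211.7]
ee_rot: [0.0, 0.998, -0.068, 0.0]
force: [0.2, 0.8, 0.1]
grip_width: 0.005
grip_force: 0.0
time_s: 20.45
eef_pos: [655.9, -16.4, 183.6]
ee_rot: [0.0, 0.998, -0.068, 0.0]
force: [-0.3, 0.7, 0.6]
grip_width: 0.001
grip_force: 0.0
time_s: 21.28
eef_pos: [656.0, -16.4, 171.6]
ee_rot: [0.0, 0.998, -0.068, 0.0]
force: [0.3, 0.4, 4.0]
grip_width: -0.003
grip_force: 2.4
```

```bash
python3 -m inch '0 0 1.5 0 0 0;0 0 1.5 0 0 0;0 0 1 0 0 0;0 0 1 0 0 0;0 0 0.5 0 0 0;0 0 0.5 0 0 0;0 0 0.5 0 0 0;0 0 0 0 0 0;0 0 0 0 0 0;0 0 0 0 0 0'
```

```text
time_s: 22.12
eef_pos: [656.0, -16.4, 166.0]
ee_rot: [0.0, 0.998, -0.068, 0.001]
force: [-1.7, 0.1, 10.9]
grip_width: -0.0
grip_force: 5.3
```

```bash
python3 -m inch '0 0 0.5 0 0 0;0 0 0.5 0 0 0;0 0 0 0 0 0;0 0 0 0 0 0;0 0 0 0 0 0;0 0 0 0 0 0;0 0 0 0 0 0;0 0 0 0 0 0;0 0 0 0 0 0;0 0 0 0 0 0'
python3 -m inch '0 0 0 0 0 0;0 0 0 0 0 0;0 0 0 0 0 0;0 0 0 0 0 0;0 0 0 0 0 0;0 0 0 0 0 0;0 0 0 0 0 0;0 0 0 0 0 0;0 0 0 0 0 0;0 0 0 0 0 0'
python3 -m inch '0 0 0 0 0 0;0 0 0 0 0 0;0 0 0 0 0 0;0 0 0 0 0 0;0 0 0 0 0 0;0 0 0 0 0 0;0 0 0 0 0 0;0 0 0 0 0 0;0 0 0 0 0 0;0 0 0 0 0 0'
```

```text
time_s: 22.95
eef_pos: [656.1, -16.4, 166.0]
ee_rot: [0.0, 0.998, -0.068, 0.001]
force: [-5.0, 0.5, 16.1]
grip_width: -0.001
grip_force: 7.8
time_s: 23.78
eef_pos: [656.1, -16.4, 166.0]
ee_rot: [0.0, 0.998, -0.068, 0.001]
force: [-6.0, -0.4, 15.6]
grip_width: -0.0
grip_force: 7.8
time_s: 24.62
eef_pos: [656.1, -16.4, 166.0]
ee_rot: [0.0, 0.998, -0.068, 0.001]
force: [-3.1, 0.2, 16.0]
grip_width: -0.003
grip_force: 7.8
```

The plunger is firmly on its stop at 166.0 mm and has been held for over 2 s. I'll release it gently and retreat.

```bash
python3 -m inch '0 0 -1 0 0 0;0 0 -2 0 0 0;0 0 -2 0 0 0;0 0 -2 0 0 0;0 0 -3 0 0 0;0 0 -3 0 0 0;0 0 -4 0 0 0;0 0 -6 0 0 0;0 0 -10 0 0 0;0 0 -10 0 0 0'
python3 -m inch '-15 0 -5 0 0 0;-20 0 -5 0 0 0;-20 0 -5 0 0 0;-20 0 -5 0 0 0;-20 0 -5 0 0 0;-20 0 0 0 0 0;-10 0 0 0 0 0;0 0 0 0 0 0;0 0 0 0 0 0;0 0 0 0 0 0'
python3 - <<'E'
from h import *
c=ctrl.capture('wrist');cv2.imwrite('pics/w4.png',c['image'][:,:,::-1])
o=np.array([655.7,-16.5]);R=cv2.Rodrigues(np.array([0,0,np.radians(-7.8)]))[0]
for p in([0,0,180],[-110,0,54],[-130,0,12]):
    print(proj(c,R@np.array(p,float)+[*o,0]))
E
```

```text
time_s: 25.45
eef_pos: [655.5, -16.3, 207.3]
ee_rot: [-0.0, 0.998, -0.068, -0.001]
force: [-0.8, -0.0, -0.1]
grip_width: 0.001
grip_force: 0.0
time_s: 26.28
eef_pos: [532.7, 0.3, 232.1]
ee_rot: [0.0, 0.998, -0.068, 0.0]
force: [0.5, 0.4, -0.2]
grip_width: -0.003
grip_force: 0.0
[[255.44418355  20.74205725]]
[[255.47915614 160.10295274]]
[[255.49938972 169.46062903]]
```

View pics/w4.png

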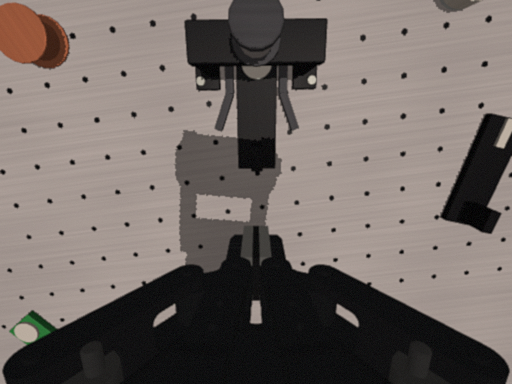

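The carrier's rear edge is at row 167 (predicted about 169), so it is still home. The plunger head at (256,22) is back at its rest height.

```bash
python3 -c "
from rig import ctrl
print(ctrl.finish_job())"
```

```text
the job is handed in; nothing more can be done
None
```

I slid the round-sample carrier home against the end stop, held the plunger on its stop for over two seconds and let it back up; in the last picture the carrier was still home, and I handed the job in (no verdict was returned).

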